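# Set both iris dampers of the laundry extract fan to their marks

### The job

The air dampers on the laundry's extract fan box have to be balanced: with the fingertips, gently push the lever of each of the two dampers round its scale until the lever's bar lies centred over that damper's red clip, and leave both there. Do not pinch the lever grips or force them, and leave everything else on the box and the counter where it is.

Things in the scene. Friction and masses are not known exactly. Their poses are not given: they have to be found in the camera images.
- fan_box: White sheet-metal extract fan box screwed to the counter, 260 x 620 x 120 mm (x, y, height). Origin: centre of its underside; x is its short side (-x faces the robot), y its long side, z up. Its lid is 120 mm above the counter and carries the two dampers side by side. Position and yaw vary.
- damper_a: Iris air damper fixed upright on the lid; the two are alike, 320 mm apart, either may be the left one. Aluminium drum 188 mm across, face 75 mm above the origin; a steel spigot 125 mm across rises from it to 107 mm. On the face near the rim, towards the robot, a white arc scale with black ticks. Origin: on the axis, on the lid (120 mm above the counter); z up; -x points to the scale's middle.
- damper_a_axis (a point): Point on this damper's vertical turning axis, 205 mm above the counter.
- damper_a_ring: Blue setting ring round the spigot, with its lever. Origin on the axis, 120 mm above the counter; its -x points along the lever. It turns about z only, 0.78 rad (45 degrees) either way from the scale's middle, to end stops. Friction holds it where it is left; about 2 N at the grip moves it.
- damper_a_grip (a point): Middle of the upright blue finger grip at the lever's outer end, outside the drum: 22 mm radially x 10 mm across (the way it is pushed) x 46 mm high. It is 125 mm from the axis and 207 mm above the counter (the grip spans 184 to 230 mm). From it a 4 mm wide blue bar runs in to the ring, just above the drum's face.
- damper_a_pointer (a point): Point on the centre line of the lever's bar over the scale, 86 mm from the axis, at the height of the scale.
- damper_a_mark (a point): Middle of the red setting clip on this damper's scale: a flat red clip 9 mm wide and 16 mm long, over the drum's rim; this point is 86 mm from the axis at the height of the scale. It is clamped tight and stays where it is; the lever's bar passes over it.
- damper_b: Iris air damper fixed upright on the lid; the two are alike, 320 mm apart, either may be the left one. Aluminium drum 188 mm across, face 75 mm above the origin; a steel spigot 125 mm across rises from it to 107 mm. On the face near the rim, towards the robot, a white arc scale with black ticks. Origin: on the axis, on the lid (120 mm above the counter); z up; -x points to the scale's middle.
- damper_b_axis (a point): Point on this damper's vertical turning axis, 205 mm above the counter.
- damper_b_ring: Blue setting ring round the spigot, with its lever. Origin on the axis, 120 mm above the counter; its -x points along the lever. It turns about z only, 0.78 rad (45 degrees) either way from the scale's middle, to end stops. Friction holds it where it is left; about 2 N at the grip moves it.
- damper_b_grip (a point): Middle of the upright blue finger grip at the lever's outer end, outside the drum: 22 mm radially x 10 mm across (the way it is pushed) x 46 mm high. It is 125 mm from the axis and 207 mm above the counter (the grip spans 184 to 230 mm). From it a 4 mm wide blue bar runs in to the ring, just above the drum's face.
- damper_b_pointer (a point): Point on the centre line of the lever's bar over the scale, 86 mm from the axis, at the height of the scale.
- damper_b_mark (a point): Middle of the red setting clip on this damper's scale: a flat red clip 9 mm wide and 16 mm long, over the drum's rim; this point is 86 mm from the axis at the height of the scale. It is clamped tight and stays where it is; the lever's bar passes over it.
- tape_roll: Roll of foil tape lying flat on the fan box lid between the dampers, 96 mm across, 48 mm high. Origin: centre of underside. Leave alone.
- stubby: Stubby screwdriver with an orange handle lying on the lid between the dampers, 95 mm long, 32 mm high; its origin is at its middle, on the lid. Leave alone.
- detergent: Orange detergent bottle standing on the counter at the left, 90 mm across, 240 mm high. Origin: centre of underside. Leave alone.
- sprayer: White spray bottle with a red head standing on the counter at the right, 72 mm across, 204 mm high. Origin: centre of underside. Leave alone.
- tub: Green tub with a clear lid on the counter at the right, 106 x 156 x 64 mm. Origin: centre of underside. Leave alone.
- dose_cup: Blue dosing cup standing on the counter near the robot, at its left, 60 mm across, 50 mm high. Origin: centre of underside. Leave alone.
- torch: Black and yellow pocket torch standing on end on the counter near the robot, at its right, 40 mm across, 130 mm high. Origin: centre of underside. Leave alone.

How it is judged:
At the end, for the whole second after the job is handed in: On each damper the centre line of the lever's bar is within 5 mm (3.3 degrees) of the middle of the red clip, and the ring is at rest (distance between damper_a_pointer and damper_a_mark below 0.005 m and angular speed of each of damper_a_ring, damper_b_ring below 0.03 rad/s and distance between damper_b_pointer and damper_b_mark below 0.005 m); the robot touches nothing.
It fails at once if a damper's lever or ring is pinched or forced (more than 15 N from the fingers) (contact force between the fingers and damper_a_ring above 15 N or contact force between the fingers and damper_b_ring above 15 N).
It fails at once if a red clip is shifted (more than 3 mm) (distance of any of damper_a_mark, damper_b_mark from where it was at the start of the episode above 0.003 m).
It fails at once if another thing on the box or the counter is moved, lifted or knocked (more than 20 mm) (distance of any of tape_roll, stubby, detergent, sprayer, tub, dose_cup, torch from where it was at the start of the episode above 0.02 m).
It also fails if it takes over 67 s, if anything falls off the work surface, if the arm or the gripper's body presses on something with over 40 N, if the wrist force passes 120 N, or if a joint passes its speed limit or range.

### The arm

A 7-joint arm with a two-finger parallel gripper is mounted at the origin on the work surface. World frame = base frame: x ahead of the robot, y to its left, z up, the work surface at z = 0. Lengths are in m, angles in rad, forces in N, time in s.
With the tool pointing down it reaches from about 0.4 to 0.85 m from the base axis. Payload 4.5 kg.
Tool frame: the origin (TCP) lies between the finger pads; the fingertips stand 19 mm ahead of it and the grasp point (between the pads) is the TCP (r.nose_length is the distance from the TCP to the fingertips, in m); z points along the fingers, x is the direction in which the jaws open and shut, and the axes are right-handed (so a half turn about z gives the same grasp; the last joint's range is limited). The gripper opens to 88 mm and grips with 3 to 60 N. Pads are 18 mm wide; open, the fingers measure 123 mm over their backs; the gripper's body (75 mm by 187 mm) begins 45 mm behind the grasp point.
Start: joints at [1.338, 0.689, -0.195, 1.565, 0.157, 0.902, -0.215], TCP at [0.165, -0.603, 0.258] pointing down, gripper open.
Joint ranges: [-3.01, 3.01], [-0.46, 2.08], [-1.47, 1.51], [0.13, 2.56], [-1, 4.14], [0.04, 2.09], [-2.66, 2.66]. Speed limits (rad/s): [2.57, 2.57, 3.14, 3.14, 3.14, 3.14, 3.14].

### API

Orientations are given as a unit quaternion [x, y, z, w].
In Python, from plant import get_state, vision, r gives the robot as it stands.
- The arm moves only by the tool play_rows, never from a script. Its argument "deltas" is a list that holds one entry, the list of rows, each a list of 7 numbers: the gripper command: -1 is fully open, 1 is shut, values between are in proportion, then the shift along the tool's x, y, z normalised to -1 to 1, where 1 is 300 mm, then the turn, a rotation vector about the tool's x, y, z normalised to -1 to 1, where 1 is pi rad. A call has 1 to 5 rows; each row is the pose to reach, as a shift and turn from the pose measured when the call began, along the tool's axes at that moment, turning the shorter way round; what a row does not reach only later rows make up. A row lasts 1/8 s, in which the tool goes at most 62.5 mm and 10.7 degrees, less where a joint would pass 70% of its speed; a pose out of reach is approached as far as the arm can. A call with a number of a shift or a turn outside -1 to 1 is refused whole. A call with a gripper value outside its range is refused whole. The fingers move at their own pace and stop on an object; "force" is the grip in N (left out, the last holds). Time passes only in rows, so rows that repeat a pose let the fingers close. It gives the time, the measured TCP pose, the force and the opening at its end, in the units of the state.
- get_state(): the state, without advancing time (a new reading comes with each control period).
- vision.snapshot(name): name is "side" or "top" or "wrist"; returns the picture (400x640x3 uint8, red, green, blue); there is no depth.
- vision.camera_model(name): a dict with "vfov" (degrees; the focal length in pixels is half the picture's height over the tangent of half this angle, whatever the lens; pixels are square), "cx", "cy" (the principal point, pixels), "world_to_cam" (4x4, takes a point from world to camera coordinates). Camera axes: x right, y up, looking along -z (the intrinsics and any distortion apply to the point x, -y, -z); pixel columns grow to the right and rows downward; lengths in m; the calibration is good to about 2 mm. The wrist camera is an equidistant fisheye: a pixel r from the principal point sees the ray r / f radians off the axis. A picture is of the moment at which its call begins: read the wrist's pose just before it. camera_model takes no time and is no camera call; for the wrist camera it gives the pose at the moment of the call.
- r.finish_job(): hands the job in, once; it reports no verdict.
The state is a dict: "clock": time; "q": joint angles; "qd": joint speeds; "joint_torque": joint torques, N m; "tool_pos": TCP position; "eef_rot": TCP orientation; "contact_force": force on the tool from outside, world axes, zero at the start; "moment": the same for the moment, N m; "opening": opening from 0.0 (shut) to 1.0 (fully open).
Only numpy, scipy, OpenCV 4.12 (cv2) and the standard library are available. Lean on these libraries where they do the work, as an engineer would, in place of code of your own. Each camera call takes 0.05 s, during which the arm holds its last target.

## Working session

There is one attempt and no reset: what is moved stays moved. The work goes in short steps, Python scripts to look and compute and a tool call to move; the robot and the scene stay as the last step left them, time stands still between calls to the robot, and variables do not carry over. Pictures are saved under pics/ and viewed, and the job is handed in when it is done.

Besides the shell and the picture viewer there is one more tool, called as name(argument=value, ...), one argument or row to a line, values as JSON. play_rows: Moves the arm, as the interface text tells. Scaled input: -1 to 1 covers 300 mm each way for a shift and pi rad each way for a turn. Its arguments: {"type":"object","properties":{"deltas":{"type":"array"},"force":{"type":"number"}},"required":["deltas"]}

```bash
mkdir -p pics; ls; python3 - <<'E'
from plant import get_state, vision, r
import cv2
s=get_state(); print(s['clock'],s['tool_pos'],s['eef_rot'],s['opening'],r.nose_length)
for n in ('top','side'):
    im=vision.snapshot(n); cv2.imwrite(f'pics/{n}0.png',im[:,:,::-1]); m=vision.camera_model(n); print(n,m)
E
```

```text
pics
0.0 [ 0.16459745 -0.60231045  0.25691383] [ 7.94892974e-01 -6.06748948e-01 -7.81806073e-04 -5.13552720e-04] 0.9965912394947709 0.019
top {'vfov': 49.385353275845596, 'cx': 318.70119809174156, 'cy': 197.7352063968306, 'world_to_cam': array([[-0.00810506, -0.99970944, -0.02270125,  0.01602162],
       [ 0.99753913, -0.00966436,  0.06944266, -0.50425749],
       [-0.06964188, -0.02208255,  0.99732761, -1.54193641],
       [ 0.        ,  0.        ,  0.        ,  1.        ]])}
side {'vfov': 53.27058450676005, 'cx': 308.83928028654276, 'cy': 194.28237520121053, 'world_to_cam': array([[-0.8166419 , -0.57668037,  0.02314656,  0.39585653],
       [ 0.38138348, -0.50911051,  0.7715913 , -0.30967318],
       [-0.4331774 ,  0.6389415 ,  0.63569734, -1.15264306],
       [ 0.        ,  0.        ,  0.        ,  1.        ]])}
```

View pics/top0.png

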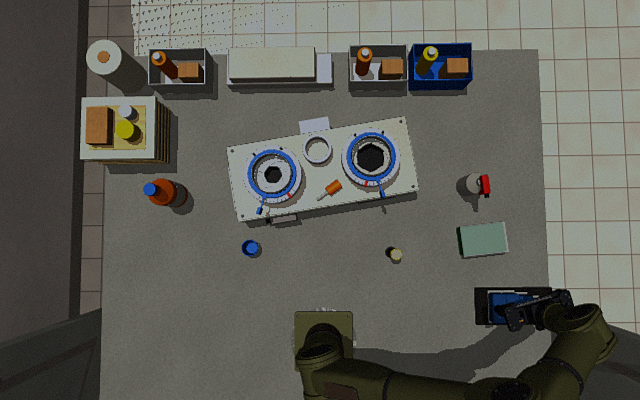

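View pics/side0.png

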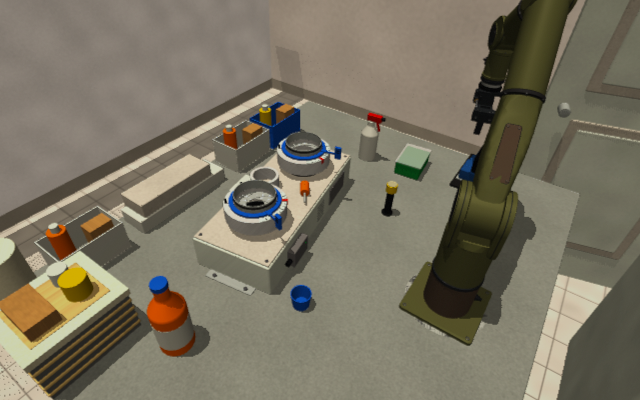

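The top view shows dampers near (274,175) and (371,158), with grips near (261,210) and (382,192). I'll zoom in and mask colours.

```bash
cat > h.py <<'E'
import numpy as np, cv2
from plant import get_state, vision, r
def ray(m,u,v,H=400):
    f=H/2/np.tan(np.radians(m['vfov'])/2); W=m['world_to_cam']; R=W[:3,:3]; t=W[:3,3]
    x,y=(u-m['cx'])/f,(v-m['cy'])/f
    return -R.T@t, R.T@np.array([x,-y,-1.])
def onz(m,u,v,z):
    o,d=ray(m,u,v); return o+d*(z-o[2])/d[2]
def proj(m,p,H=400):
    f=H/2/np.tan(np.radians(m['vfov'])/2); W=m['world_to_cam']; c=W[:3,:3]@np.asarray(p)+W[:3,3]
    return np.array([m['cx']+f*c[0]/-c[2], m['cy']-f*c[1]/-c[2]])
E
python3 - <<'E'
from h import *
im=cv2.imread('pics/top0.png'); 
cv2.imwrite('pics/top0z.png',cv2.resize(im[105:230,225:425],None,fx=4,fy=4,interpolation=cv2.INTER_CUBIC))
ims=cv2.imread('pics/side0.png')
cv2.imwrite('pics/side0z.png',cv2.resize(ims[125:245,205:355],None,fx=5,fy=5,interpolation=cv2.INTER_CUBIC))
m=vision.camera_model('top')
hsv=cv2.cvtColor(im,cv2.COLOR_BGR2HSV)
H,S,V=cv2.split(hsv)
for nm,mask in (('red',((H<5)|(H>172))&(S>110)&(V>60)),('blue',(H>100)&(H<125)&(S>120)&(V>50))):
    n,l,st,c=cv2.connectedComponentsWithStats(mask.astype(np.uint8))
    for i in range(1,n):
        if 225<c[i][0]<425 and 105<c[i][1]<230 and st[i][4]>2: print(nm,st[i],c[i].round(1),onz(m,*c[i],.197).round(4))
E
```

```text
red [364 181   4   6  16] [365.5 183.4] [ 0.5361 -0.1413  0.197 ]
red [287 192   5   6  14] [288.8 194.8] [0.5022 0.1026 0.197 ]
blue [347 132  49  66 590] [370.8 160.1] [ 0.6102 -0.1594  0.197 ]
blue [248 149  48  65 572] [271.9 177. ] [0.5596 0.1565 0.197 ]
```

View pics/top0z.png

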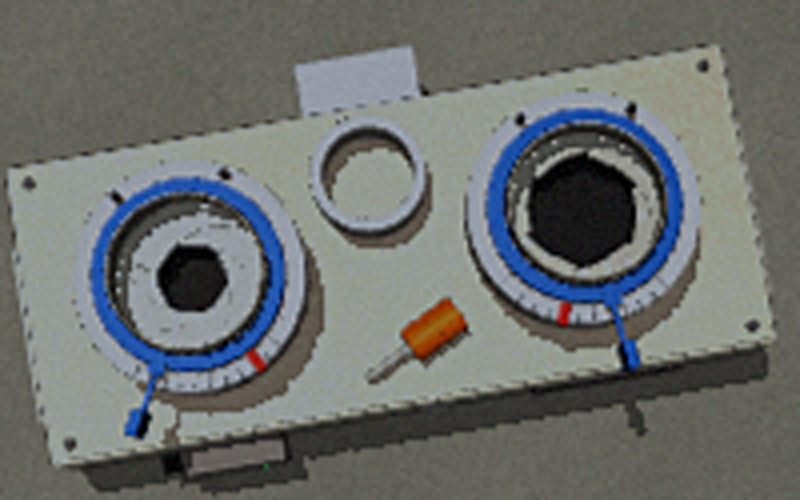

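View pics/side0z.png

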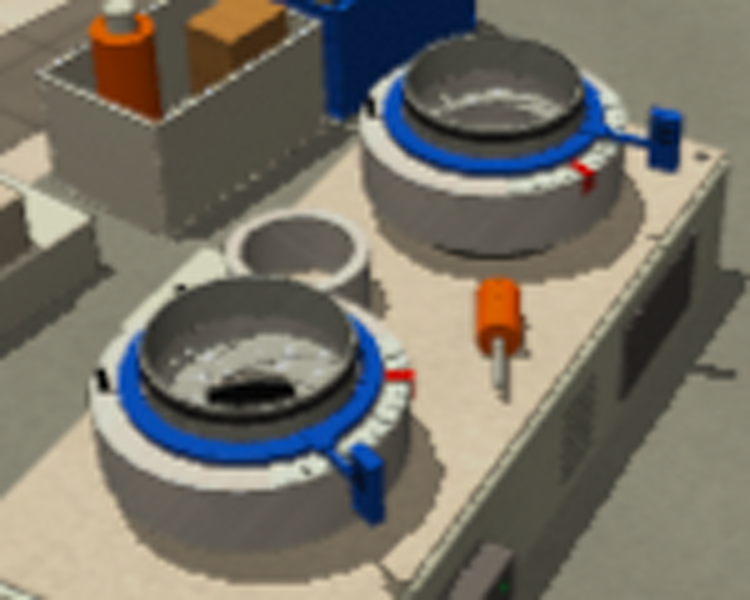

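```bash
python3 - <<'E'
from h import *
from scipy.optimize import least_squares
im=cv2.imread('pics/top0.png'); m=vision.camera_model('top')
H,S,V=cv2.split(cv2.cvtColor(im,cv2.COLOR_BGR2HSV))
blue=((H>100)&(H<125)&(S>120)&(V>50)).astype(np.uint8)
red=(((H<5)|(H>172))&(S>110)&(V>60))
for nm,c0,mk in (('L',(272,175),(288.8,194.8)),('R',(371,158),(365.5,183.4))):
    b=blue.copy(); Y,X=np.mgrid[:400,:640]; b[np.hypot(X-c0[0],Y-c0[1])>45]=0
    cs,_=cv2.findContours(b,cv2.RETR_EXTERNAL,cv2.CHAIN_APPROX_NONE)
    p=max(cs,key=cv2.contourArea)[:,0].astype(float)
    q=np.array([onz(m,u,v,.2)[:2] for u,v in p])
    c=np.array(onz(m,*c0,.2)[:2]); 
    f=lambda x:np.hypot(q[:,0]-x[0],q[:,1]-x[1])-x[2]
    s=least_squares(f,[*c,.075],loss='soft_l1',f_scale=.001).x
    print(nm,'axis',s.round(4))
    res=f(s); g=q[(res>.040)]; print('grip pts',len(g), g.mean(0).round(4))
    # all blue pixels in bar zone
    ys,xs=np.nonzero(b); Q=np.array([onz(m,u,v,.2)[:2] for u,v in zip(xs,ys)]); d=Q-s[:2]; rr=np.hypot(*d.T)
    bar=(rr>.083)&(rr<.106); e=d[bar]; ang=np.arctan2(-e[:,1],-e[:,0])
    print('bar n',bar.sum(),'ang deg',np.degrees(ang.mean()).round(2))
    mkp=onz(m,*mk,.197)[:2]-s[:2]; print('mark r',np.hypot(*mkp).round(4),'ang',np.degrees(np.arctan2(-mkp[1],-mkp[0])).round(2))
    np.save(nm+'.npy',s)
L,R=np.load('L.npy'),np.load('R.npy'); d=L-R;print(np.hypot(*d[:2]),'yaw',np.degrees(np.arctan2(-d[0],d[1])))
E
```

```text
L axis [0.57   0.1576 0.0767]
grip pts 12 [0.4517 0.2008]
bar n 11 ang deg -18.1
mark r 0.0874 ang 39.04
R axis [ 0.6219 -0.1594  0.0769]
grip pts 11 [ 0.5006 -0.1947]
bar n 13 ang deg 14.99
mark r 0.0878 ang -11.94
0.3212403444214052 yaw 9.294665314390647
```

```bash
cat >> h.py <<'E'
from scipy.spatial.transform import Rotation as Ro
AX={'L':np.array([.5700,.1576]),'R':np.array([.6219,-.1594])}
def tgt(k,a,off,z,rad=.125):
    """finger at lever angle a(deg), tangential offset off (m, + = increasing a)"""
    A=np.radians(a); p=AX[k]-rad*np.array([np.cos(A),np.sin(A)])+off*np.array([np.sin(A),-np.cos(A)])
    return np.array([*p,z]), a-90
def row(p,hd):
    s=get_state(); R0=Ro.from_quat(s['eef_rot']); h=np.radians(hd)
    X=np.array([np.cos(h),np.sin(h),0]);Z=np.array([0,0,-1.]);R1=Ro.from_matrix(np.c_[X,np.cross(Z,X),Z])
    d=R0.inv().apply(p-s['tool_pos'])/.3; w=(R0.inv()*R1).as_rotvec()/np.pi
    return [round(float(x),4) for x in (*d,*w)]
def show():
    s=get_state(); X=Ro.from_quat(s['eef_rot']).as_matrix()[:,0]
    print(s['clock'],np.round(s['tool_pos'],4),'hd',np.degrees(np.arctan2(X[1],X[0])).round(2),'F',np.round(s['contact_force'],2),'op',s['opening'])
E
python3 - <<'E'
from h import *
show(); p,h=tgt('R',15,.047,.30); print(p,h,row(p,h))
E
```

```text
0.1 [ 0.1646 -0.6024  0.257 ] hd -74.71 F [ 0.    0.92 -1.17] op 0.9983653864866269
[ 0.51332377 -0.23715089  0.3       ] -75 [-0.868, -1.4424, -0.1421, 0.0, 0.0005, 0.0016]
```

play_rows(
  deltas=[
    [[1, -0.1, -0.15, -0.142, 0, 0, 0], [1, -0.2, -0.33, -0.142, 0, 0, 0], [1, -0.3, -0.5, -0.142, 0, 0, 0], [1, -0.4, -0.67, -0.142, 0, 0, 0], [1, -0.48, -0.8, -0.142, 0, 0, 0]],
  ],
  force=5,
)

```text
clock: 0.72
tool_pos: [0.3599, -0.3978, 0.2996]
eef_rot: [0.796, -0.606, -0.001, -0.001]
contact_force: [0.3, -0.3, 0.6]
opening: 0.459
```

```bash
python3 - <<'E'
from h import *
show(); p,h=tgt('R',15,.047,.30); print(p,h,row(p,h)); print(get_state()['q'])
E
```

```text
0.725 [ 0.3599 -0.3978  0.2996] hd -74.57 F [ 0.32 -0.31  0.61] op 0.4592469851316087
[ 0.51332377 -0.23715089  0.3       ] -75 [-0.38, -0.6353, -0.0, -0.0001, 0.0008, 0.0024]
[ 0.87610803  0.52102477 -0.1998036   1.77819242  0.12878994  0.85701786
 -0.68404267]
```

play_rows(
  deltas=[
    [[1, -0.1, -0.16, 0, 0, 0, 0.0024], [1, -0.2, -0.33, 0, 0, 0, 0.0024], [1, -0.3, -0.5, 0, 0, 0, 0.0024], [1, -0.38, -0.635, 0, 0, 0, 0.0024], [1, -0.38, -0.635, 0, 0, 0, 0.0024]],
  ],
)

```text
clock: 1.35
tool_pos: [0.5161, -0.2323, 0.2997]
eef_rot: [0.796, -0.605, -0.001, -0.003]
contact_force: [-0.5, -0.3, -0.1]
opening: 0.004
```

```bash
python3 - <<'E'
from h import *
show(); p,h=tgt('R',15,.047,.219); print(p,h,row(p,h))
im=vision.snapshot('wrist'); cv2.imwrite('pics/w1.png',im[:,:,::-1])
im=vision.snapshot('top'); cv2.imwrite('pics/t1.png',cv2.resize(im[105:230,305:455,::-1],None,fx=5,fy=4))
m=vision.camera_model('wrist'); print(m)
E
```

```text
1.35 [ 0.5161 -0.2323  0.2997] hd -74.52 F [-0.49 -0.29 -0.13] op 0.0039641183785768495
[ 0.51332377 -0.23715089  0.219     ] -75 [0.0143, 0.014, 0.2688, -0.0008, 0.0016, 0.0026]
{'vfov': 65.70646984690485, 'cx': 316.99103182363064, 'cy': 199.96548298395396, 'world_to_cam': array([[ 0.25865395, -0.96596462, -0.00324013, -0.35956809],
       [ 0.93210615,  0.2504653 , -0.26162046, -0.37178013],
       [ 0.25352765,  0.06464902,  0.96516539, -0.54416966],
       [ 0.        ,  0.        ,  0.        ,  1.        ]])}
```

View pics/w1.png

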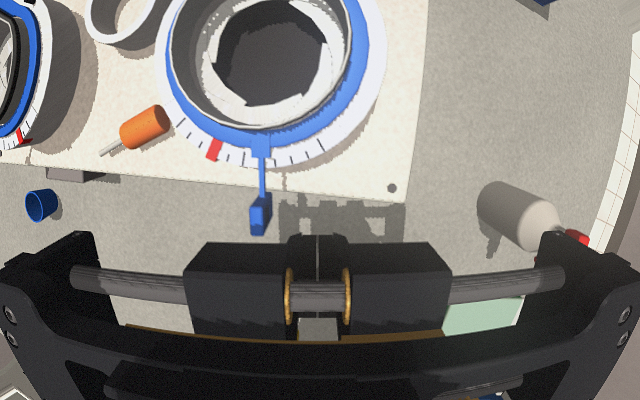

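Wrist view: right damper's grip at (258,215), bar (262,175), clip (213,150); closed fingers at (316,245), clear of the grip. I'll measure the angles from this closer view.

```bash
cat >> h.py <<'E'
def wonz(m,u,v,z):
    f=200/np.tan(np.radians(m['vfov'])/2); W=m['world_to_cam']; R=W[:3,:3]; t=W[:3,3]
    x,y=u-m['cx'],v-m['cy']; rr=np.hypot(x,y)+1e-9; th=rr/f
    d=R.T@np.array([np.sin(th)*x/rr,-np.sin(th)*y/rr,-np.cos(th)]); o=-R.T@t
    return (o+d*(z-o[2])/d[2])
def wmeas(m,im,k):
    H,S,V=cv2.split(cv2.cvtColor(im,cv2.COLOR_BGR2HSV)); ax=AX[k]
    def polar(mask,z):
        ys,xs=np.nonzero(mask); P=np.array([wonz(m,u,v,z)[:2] for u,v in zip(xs,ys)])-ax
        return np.hypot(*P.T),np.degrees(np.arctan2(-P[:,1],-P[:,0]))
    rr,a=polar(((H<6)|(H>172))&(S>130)&(V>60),.196); s=(rr>.07)&(rr<.098)&(abs(a)<70); print(k,'red n',s.sum(),'r',rr[s].mean().round(4),'ang',a[s].mean().round(2),np.ptp(a[s]).round(1))
    rr,a=polar((H>100)&(H<125)&(S>120)&(V>50),.199); s=(rr>.082)&(rr<.105)&(abs(a)<70)
    print('bar n',s.sum(),'r',rr[s].mean().round(4),'ang',a[s].mean().round(2),np.ptp(a[s]).round(1))
    # ring outer circle fit
    s2=(rr<.08)&(rr>.06); print('ring outer', np.percentile(rr[s2],98).round(4))
E
python3 - <<'E'
from h import *
m=vision.camera_model('wrist'); im=cv2.imread('pics/w1.png'); wmeas(m,im,'R'); wmeas(m,im,'L')
E
```

```text
R red n 211 r 0.0876 ang -8.5 37.0
bar n 250 r 0.0893 ang 21.1 57.2
ring outer 0.0797
L red n 66 r 0.0896 ang 41.29 6.5
bar n 17 r 0.0827 ang 63.1 16.8
ring outer 0.0797
```

```bash
python3 - <<'E'
from h import *
from scipy.optimize import least_squares
m=vision.camera_model('wrist'); im=cv2.imread('pics/w1.png')
H,S,V=cv2.split(cv2.cvtColor(im,cv2.COLOR_BGR2HSV))
b=((H>100)&(H<125)&(S>120)&(V>50)).astype(np.uint8)
r_=(((H<6)|(H>172))&(S>130)&(V>60)).astype(np.uint8)
n,l,st,c=cv2.connectedComponentsWithStats(r_)
for i in range(1,n):
    if st[i][4]>20: print('red',st[i],c[i].round(1),wonz(m,*c[i],.196).round(4))
n,l,st,c=cv2.connectedComponentsWithStats(b)
i=l[150,262] if l[150,262] else l[180,262]; print(st[i])
cs,_=cv2.findContours((l==i).astype(np.uint8),cv2.RETR_EXTERNAL,cv2.CHAIN_APPROX_NONE); p=cs[0][:,0]
p=p[(p[:,1]>3)]
for z in (.197,.2,.203):
    q=np.array([wonz(m,u,v,z)[:2] for u,v in p]); d=np.hypot(*(q-AX['R']).T); k=(d<.09)&(q[:,0]<.66)&(d>.068)
    f=lambda x:np.hypot(q[k,0]-x[0],q[k,1]-x[1])-x[2]
    print(z,least_squares(f,[*AX['R'],.077],loss='soft_l1',f_scale=.0005).x.round(4))
for v in (158,165,172,180,188):
    xs=np.nonzero(l[v]==i)[0]; P=wonz(m,xs.mean(),v,.2); e=P[:2]-AX['R']; print(v,xs.min(),xs.max(),P.round(4),np.hypot(*e).round(4),np.degrees(np.arctan2(-e[1],-e[0])).round(2))
E
```

```text
red [ 16 128  17  17 106] [ 21.9 137.6] [0.5015 0.0922 0.196 ]
red [206 138  16  23 210] [213.7 149.5] [ 0.5353 -0.1467  0.196 ]
red [566 230  24  16 159] [579.5 236.8] [ 0.5507 -0.5195  0.196 ]
[ 165    0  204  199 5151]
0.197 [ 0.6211 -0.1631  0.0776]
0.2 [ 0.6204 -0.1639  0.0766]
0.203 [ 0.6198 -0.1645  0.0755]
158 259 263 [ 0.5384 -0.1856  0.2   ] 0.0875 17.41
165 259 263 [ 0.5332 -0.1868  0.2   ] 0.0928 17.17
172 260 263 [ 0.5281 -0.1884  0.2   ] 0.0981 17.16
180 260 264 [ 0.5222 -0.1901  0.2   ] 0.1043 17.12
188 260 264 [ 0.5162 -0.1914  0.2   ] 0.1105 16.87
```

play_rows(
  deltas=[
    [[1, 0.007, 0.014, 0.1, 0, 0, 0.0026], [1, 0.014, 0.014, 0.2, 0, 0, 0.0026], [1, 0.014, 0.014, 0.269, 0, 0, 0.0026], [1, 0.014, 0.014, 0.269, 0, 0, 0.0026]],
  ],
)

```text
clock: 1.95
tool_pos: [0.5074, -0.2435, 0.2175]
eef_rot: [0.79, -0.613, -0.003, 0.001]
contact_force: [0.7, -0.3, 0.1]
opening: 0.005
```

```bash
python3 - <<'E'
from h import *
show()
im=vision.snapshot('wrist'); cv2.imwrite('pics/w2.png',im[:,:,::-1])
for o in (.032,.027,.0225,.018): print(o,row(*tgt('R',15,o,.219)))
E
```

```text
1.95 [ 0.5074 -0.2435  0.2175] hd -75.59 F [ 0.75 -0.34  0.13] op 0.004917919965641857
0.032 [-0.0665, -0.0205, -0.001, 0.0009, 0.0009, -0.0032]
0.027 [-0.0831, -0.0204, -0.001, 0.0009, 0.0009, -0.0032]
0.0225 [-0.0981, -0.0202, -0.0009, 0.0009, 0.0009, -0.0032]
0.018 [-0.1131, -0.0201, -0.0009, 0.0009, 0.0009, -0.0032]
```

View pics/w2.png

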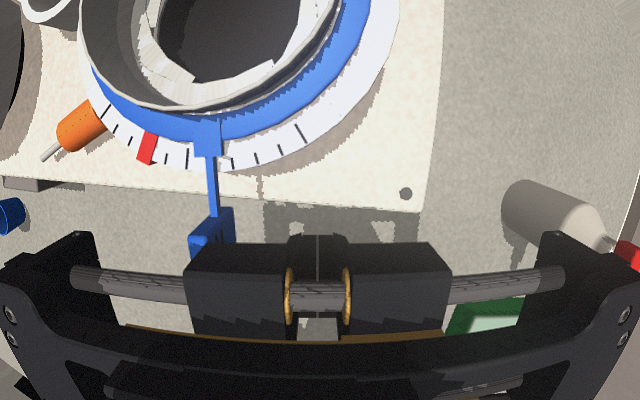

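Grip is at (210,235), fingertips right of it, clip (148,148), all visible. Approaching gently.

play_rows(
  deltas=[
    [[1, -0.02, -0.01, 0, 0, 0, -0.003], [1, -0.04, -0.02, 0, 0, 0, -0.003], [1, -0.055, -0.02, 0, 0, 0, -0.003], [1, -0.066, -0.02, 0, 0, 0, -0.003], [1, -0.066, -0.02, 0, 0, 0, -0.003]],
  ],
)

```text
clock: 2.62
tool_pos: [0.5093, -0.2225, 0.2188]
eef_rot: [0.793, -0.609, -0.002, 0.0]
contact_force: [-0.7, -0.8, 0.4]
opening: 0.004
```

```bash
python3 - <<'E'
from h import *
show()
im=vision.snapshot('wrist'); cv2.imwrite('pics/w3.png',im[:,:,::-1])
show()
for a,o in ((15,.0225),(13,.0225),(10,.0225),(7,.0225),(4,.0225),(1,.0225),(-2,.0225)): print(a,o,row(*tgt('R',a,o,.219)))
E
```

```text
2.625 [ 0.5093 -0.2225  0.2188] hd -75.0 F [-0.7  -0.78  0.38] op 0.004107768452662244
2.675 [ 0.5093 -0.2228  0.2187] hd -75.02 F [-0.16 -0.69 -0.56] op 0.005856332561285895
15 0.0225 [-0.0319, -0.0005, -0.0008, 0.0009, 0.0009, -0.0001]
13 0.0225 [-0.0465, 0.0018, -0.0007, 0.0009, 0.0009, 0.011]
10 0.0225 [-0.0685, 0.0044, -0.0006, 0.001, 0.0008, 0.0277]
7 0.0225 [-0.0906, 0.0058, -0.0006, 0.001, 0.0008, 0.0444]
4 0.0225 [-0.1128, 0.0061, -0.0005, 0.001, 0.0008, 0.061]
1 0.0225 [-0.1349, 0.0052, -0.0005, 0.001, 0.0008, 0.0777]
-2 0.0225 [-0.157, 0.0032, -0.0004, 0.0011, 0.0007, 0.0944]
```

View pics/w3.png

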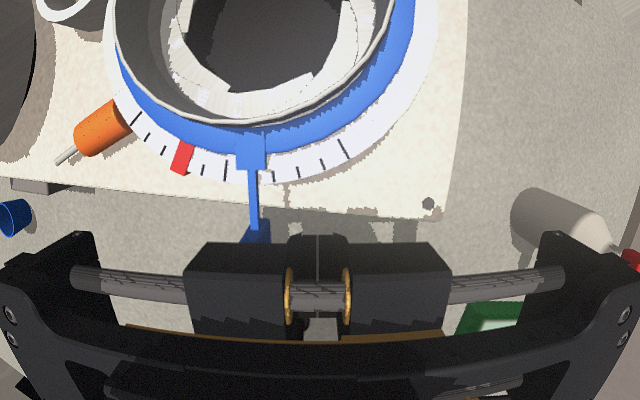

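play_rows(
  deltas=[
    [[1, -0.016, 0, 0, 0, 0, 0], [1, -0.03, 0, 0, 0, 0, 0], [1, -0.045, 0.002, 0, 0, 0, 0.011], [1, -0.06, 0.004, 0, 0, 0, 0.02], [1, -0.068, 0.004, 0, 0, 0, 0.028]],
  ],
)

```text
clock: 3.3
tool_pos: [0.5026, -0.2033, 0.2188]
eef_rot: [0.765, -0.644, -0.002, 0.001]
contact_force: [-0.5, -1.7, 0.1]
opening: 0.009
```

```bash
cat >> h.py <<'E'
def look(k,nm,c):
    """bar & mark angles relative, c=approx clip pixel seed not needed; own axis refit in wrist view"""
    from scipy.optimize import least_squares
    m=vision.camera_model('wrist'); im=vision.snapshot('wrist')[:,:,::-1].copy(); cv2.imwrite(f'pics/{nm}.png',im)
    H,S,V=cv2.split(cv2.cvtColor(im,cv2.COLOR_BGR2HSV))
    b=((H>100)&(H<125)&(S>120)&(V>50)).astype(np.uint8)
    r_=(((H<6)|(H>172))&(S>130)&(V>60)).astype(np.uint8)
    n,l,st,ce=cv2.connectedComponentsWithStats(b)
    def pos(cp,z): return np.array([wonz(m,u,v,z)[:2] for u,v in cp])
    # ring+lever = the largest blue component
    i=1+max(range(n-1),key=lambda j:st[j+1][4])
    cs,_=cv2.findContours((l==i).astype(np.uint8),cv2.RETR_EXTERNAL,cv2.CHAIN_APPROX_NONE); p=max(cs,key=len)[:,0]
    p=p[(p[:,1]>3)&(p[:,0]>3)&(p[:,0]<636)]; q=pos(p,.2); d=np.hypot(*(q-AX[k]).T); s=(d>.066)&(d<.088)&((q[:,0]<AX[k][0]))
    f=lambda x:np.hypot(q[s,0]-x[0],q[s,1]-x[1])-.0765
    ax=least_squares(f,AX[k],loss='soft_l1',f_scale=.0005).x
    ys,xs=np.nonzero(l==i); e=pos(np.c_[xs,ys],.2)-ax; rr=np.hypot(*e.T); a=np.degrees(np.arctan2(-e[:,1],-e[:,0])); t=(rr>.09)&(rr<.103)
    n,l,st,ce=cv2.connectedComponentsWithStats(r_); ma=[]
    for j in range(1,n):
        g=pos([ce[j]],.196)[0]-ax
        if st[j][4]>20 and .07<np.hypot(*g)<.1: ma.append((np.hypot(*g).round(4),np.degrees(np.arctan2(-g[1],-g[0])).round(2)))
    print(k,'axis',ax.round(4),'bar n',t.sum(),'ang',np.median(a[t]).round(2),'spread',np.ptp(a[t]).round(1),'mark',ma)
E
python3 - <<'E'
from h import *
show(); look('R','w4',0); show()
for a,o in ((10,.0225),(8,.0225),(6,.0225),(4,.0225),(2,.0225),(0,.0225),(-2,.0225)): print(a,o,row(*tgt('R',a,o,.219)))
E
```

```text
3.3 [ 0.5026 -0.2033  0.2188] hd -80.16 F [-0.5  -1.7   0.09] op 0.008692467176284059
R axis [ 0.6228 -0.1584] bar n 228 ang 10.21 spread 2.6 mark [(np.float64(0.0861), np.float64(-11.86))]
3.35 [ 0.5025 -0.203   0.2188] hd -80.17 F [-0.35 -1.44 -0.08] op 0.005788995519237244
10 0.0225 [0.0011, -0.0005, -0.0006, 0.0012, 0.0008, -0.0009]
8 0.0225 [-0.0134, 0.0019, -0.0006, 0.0012, 0.0008, 0.0102]
6 0.0225 [-0.0281, 0.0038, -0.0005, 0.0012, 0.0008, 0.0213]
4 0.0225 [-0.0428, 0.0052, -0.0005, 0.0013, 0.0008, 0.0324]
2 0.0225 [-0.0576, 0.006, -0.0005, 0.0013, 0.0008, 0.0435]
0 0.0225 [-0.0723, 0.0064, -0.0004, 0.0013, 0.0007, 0.0546]
-2 0.0225 [-0.0871, 0.0062, -0.0004, 0.0013, 0.0007, 0.0657]
```

View pics/w4.png

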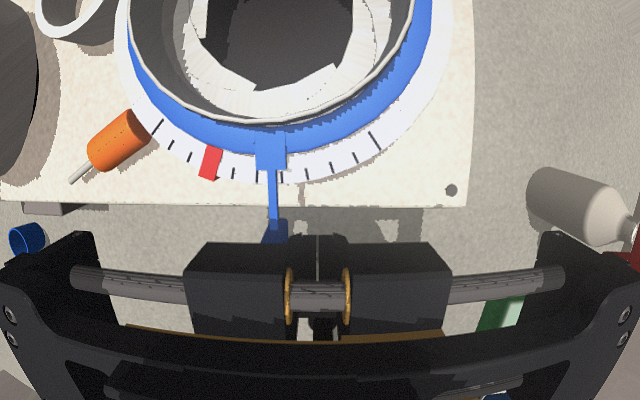

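Contact made and model confirmed (bar 10.2°, clip −11.9°, radius 86 mm, ~2 N). Clip at (210,163), bar at (273,190). Continuing.

play_rows(
  deltas=[
    [[1, -0.014, 0.002, 0, 0, 0, 0.01], [1, -0.028, 0.004, 0, 0, 0, 0.021], [1, -0.043, 0.005, 0, 0, 0, 0.032], [1, -0.058, 0.006, 0, 0, 0, 0.043], [1, -0.072, 0.006, 0, 0, 0, 0.055]],
  ],
)

```text
clock: 3.98
tool_pos: [0.4968, -0.1816, 0.2188]
eef_rot: [-0.706, 0.708, 0.002, -0.001]
contact_force: [-0.3, -1.2, -1.0]
opening: 0.007
```

```bash
python3 - <<'E'
from h import *
show(); look('R','w5',0)
for a,o in ((-2,.0225),(-4,.0225),(-6,.0225),(-8,.0225),(-9,.0225),(-10,.0225),(-12,.0225)): print(a,o,row(*tgt('R',a,o,.219)))
E
```

```text
3.975 [ 0.4968 -0.1816  0.2188] hd -90.21 F [-0.35 -1.24 -0.96] op 0.0071911176284895385
R axis [ 0.6229 -0.1581] bar n 228 ang 0.28 spread 2.6 mark [(np.float64(0.086), np.float64(-11.65))]
-2 0.0225 [-0.0111, 0.0019, -0.0006, 0.0015, 0.0008, 0.0099]
-4 0.0225 [-0.0258, 0.0039, -0.0005, 0.0016, 0.0008, 0.021]
-6 0.0225 [-0.0405, 0.0053, -0.0005, 0.0016, 0.0007, 0.0321]
-8 0.0225 [-0.0552, 0.0061, -0.0004, 0.0016, 0.0007, 0.0432]
-9 0.0225 [-0.0626, 0.0064, -0.0004, 0.0016, 0.0007, 0.0488]
-10 0.0225 [-0.07, 0.0065, -0.0004, 0.0016, 0.0007, 0.0543]
-12 0.0225 [-0.0848, 0.0064, -0.0004, 0.0016, 0.0007, 0.0655]
```

play_rows(
  deltas=[
    [[1, -0.014, 0.002, 0, 0, 0, 0.011], [1, -0.028, 0.004, 0, 0, 0, 0.022], [1, -0.043, 0.005, 0, 0, 0, 0.033], [1, -0.056, 0.006, 0, 0, 0, 0.043], [1, -0.064, 0.006, 0, 0, 0, 0.05]],
  ],
)

```text
clock: 4.65
tool_pos: [0.4949, -0.1613, 0.2188]
eef_rot: [-0.647, 0.762, 0.003, -0.001]
contact_force: [-0.5, -1.6, -1.1]
opening: 0.003
```

```bash
python3 - <<'E'
from h import *
show(); look('R','w6',0)
for a,o in ((-10,.0225),(-11,.0225),(-11.8,.0225),(-12.5,.0225)): print(a,o,row(*tgt('R',a,o,.219)))
E
```

```text
4.65 [ 0.4949 -0.1613  0.2188] hd -99.29 F [-0.53 -1.61 -1.05] op 0.0025614007696666955
R axis [ 0.6229 -0.1583] bar n 226 ang -8.98 spread 2.6 mark [(np.float64(0.0898), np.float64(-12.87))]
-10 0.0225 [-0.0036, 0.0008, -0.0005, 0.0018, 0.0007, 0.0039]
-11 0.0225 [-0.0109, 0.002, -0.0005, 0.0018, 0.0006, 0.0095]
-11.8 0.0225 [-0.0167, 0.0028, -0.0005, 0.0018, 0.0006, 0.0139]
-12.5 0.0225 [-0.0218, 0.0035, -0.0005, 0.0018, 0.0006, 0.0178]
```

play_rows(
  deltas=[
    [[1, -0.008, 0.001, 0, 0, 0, 0.007], [1, -0.015, 0.002, 0, 0, 0, 0.012], [1, -0.02, 0.003, 0, 0, 0, 0.016], [1, -0.02, 0.003, 0, 0, 0, 0.016]],
  ],
)

```text
clock: 5.2
tool_pos: [0.4951, -0.1546, 0.2188]
eef_rot: [-0.628, 0.778, 0.003, -0.001]
contact_force: [-0.3, -0.1, -0.3]
opening: 0.003
```

```bash
python3 - <<'E'
from h import *
show(); look('R','w7',0)
print(row(*tgt('R',-11.5,.05,.219)))
E
```

```text
5.2 [ 0.4951 -0.1546  0.2188] hd -102.17 F [-0.31 -0.14 -0.3 ] op 0.003479043016043071
R axis [ 0.6229 -0.1583] bar n 226 ang -12.05 spread 2.6 mark [(np.float64(0.0898), np.float64(-9.69))]
[0.0979, -0.0019, -0.0007, 0.0018, 0.0007, -0.0037]
```

View pics/w7.png

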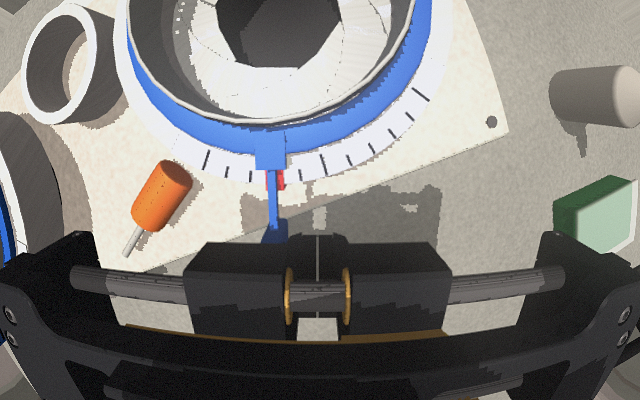

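The bar at (273,190) covers the clip, with red showing mainly at (282,180). Back off and look from above.

play_rows(
  deltas=[
    [[1, 0.05, 0, 0, 0, 0, 0], [1, 0.1, 0, 0, 0, 0, 0], [1, 0.1, 0, -0.1, 0, 0, 0], [1, 0.05, 0, -0.2, 0, 0, 0], [1, 0, 0, -0.27, 0, 0, 0]],
  ],
)

```text
clock: 5.88
tool_pos: [0.4956, -0.1563, 0.3012]
eef_rot: [-0.627, 0.779, 0.002, -0.001]
contact_force: [0.7, -0.3, 0.7]
opening: 0.006
```

```bash
python3 - <<'E'
from h import *
show(); look('R','w8',0)
im=cv2.imread('pics/w8.png'); cv2.imwrite('pics/w8z.png',cv2.resize(im[90:250,200:400],None,fx=4,fy=3.75,interpolation=cv2.INTER_CUBIC))
E
```

```text
5.875 [ 0.4956 -0.1563  0.3012] hd -102.3 F [ 0.74 -0.32  0.75] op 0.005877920294523514
R axis [ 0.6235 -0.1577] bar n 60 ang -12.03 spread 1.7 mark [(np.float64(0.0906), np.float64(-9.83))]
```

View pics/w8z.png

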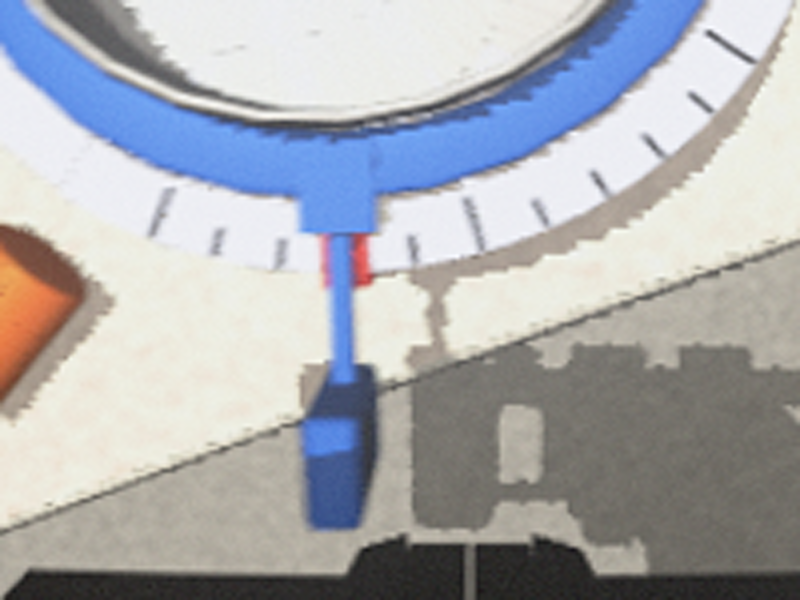

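Right damper: bar is within ~1 mm of the clip centre (clip columns 321–371, bar centre ~342 in the zoom). Now the left one.

```bash
python3 - <<'E'
from h import *
p,h=tgt('L',-18,-.047,.30); print(p,h,row(p,h))
E
```

```text
[0.46564173 0.24092678 0.3       ] -108 [-1.2643, 0.3799, 0.0158, -0.0, 0.0012, 0.0328]
```

play_rows(
  deltas=[
    [[1, -0.15, 0.045, 0, 0, 0, 0.006], [1, -0.32, 0.096, 0, 0, 0, 0.012], [1, -0.49, 0.147, 0, 0, 0, 0.02], [1, -0.66, 0.198, 0, 0, 0, 0.026], [1, -0.8, 0.24, 0, 0, 0, 0.033]],
  ],
)

```text
clock: 6.55
tool_pos: [0.4774, 0.0968, 0.3038]
eef_rot: [-0.587, 0.809, 0.001, 0.001]
contact_force: [-0.3, 0.8, 0.4]
opening: 0.006
```

```bash
python3 - <<'E'
from h import *
show();p,h=tgt('L',-18,-.047,.30); print(p,h,row(p,h))
E
```

```text
6.55 [0.4774 0.0968 0.3038] hd -108.09 F [-0.3   0.76  0.35] op 0.006021283692544882
[0.46564173 0.24092678 0.3       ] -108 [-0.4445, 0.1864, 0.0145, 0.0001, 0.0012, -0.0005]
```

play_rows(
  deltas=[
    [[1, -0.15, 0.06, 0, 0, 0, 0], [1, -0.3, 0.12, 0.01, 0, 0, 0], [1, -0.4, 0.17, 0.01, 0, 0, 0], [1, -0.445, 0.187, 0.015, 0, 0, 0], [1, -0.445, 0.187, 0.015, 0, 0, 0]],
  ],
)

```text
clock: 7.18
tool_pos: [0.4658, 0.2405, 0.2994]
eef_rot: [-0.587, 0.809, 0.001, 0.001]
contact_force: [0.0, -0.7, 0.2]
opening: 0.007
```

```bash
python3 - <<'E'
from h import *
show(); look('L','w9',0);p,h=tgt('L',-18,-.045,.219); print(p,h,row(p,h))
E
```

```text
7.175 [0.4658 0.2405 0.2994] hd -108.09 F [ 0.02 -0.69  0.21] op 0.007356129264940301
L axis [0.5716 0.1567] bar n 86 ang -18.52 spread 2.4 mark [(np.float64(0.0871), np.float64(38.46))]
[0.4650237  0.23902467 0.219     ] -108 [0.0025, 0.0029, 0.2683, -0.0, 0.0007, -0.0011]
```

View pics/w9.png

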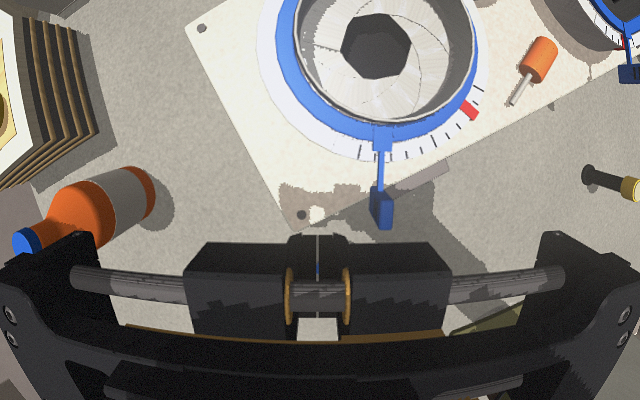

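Grip at (381,208), clip (469,110), fingers at (317,245) clear on its left. Top and wrist views agree (lever ≈ −18°, clip ≈ 38.7°). Descend.

play_rows(
  deltas=[
    [[1, 0, 0.003, 0.1, 0, 0, 0], [1, 0, 0.003, 0.2, 0, 0, 0], [1, 0, 0.003, 0.265, 0, 0, 0], [1, 0, 0.003, 0.268, 0, 0, 0], [1, 0.02, 0.003, 0.268, 0, 0, 0]],
  ],
)

```text
clock: 7.85
tool_pos: [0.4642, 0.2332, 0.2198]
eef_rot: [-0.586, 0.81, 0.0, 0.001]
contact_force: [-0.8, 0.4, 0.2]
opening: 0.006
```

```bash
python3 - <<'E'
from h import *
show()
for a,o in ((-18,-.03),(-18,-.0225),(-16,-.0225),(-13,-.0225),(-10,-.0225)): print(a,o,row(*tgt('L',a,o,.219)))
E
```

```text
7.85 [0.4642 0.2332 0.2198] hd -108.26 F [-0.77  0.44  0.16] op 0.006063255022635968
-18 -0.03 [0.0307, 0.0032, 0.0025, -0.0004, 0.0009, -0.0015]
-18 -0.0225 [0.0557, 0.0031, 0.0024, -0.0004, 0.0009, -0.0015]
-16 -0.0225 [0.0703, 0.0054, 0.0024, -0.0004, 0.0009, -0.0126]
-13 -0.0225 [0.0923, 0.0079, 0.0023, -0.0004, 0.0009, -0.0292]
-10 -0.0225 [0.1144, 0.0092, 0.0022, -0.0005, 0.0009, -0.0459]
```

play_rows(
  deltas=[
    [[1, 0.025, 0.003, 0.002, 0, 0, 0], [1, 0.042, 0.003, 0.002, 0, 0, -0.002], [1, 0.056, 0.003, 0.002, 0, 0, -0.002], [1, 0.07, 0.005, 0.002, 0, 0, -0.012], [1, 0.085, 0.007, 0.002, 0, 0, -0.024]],
  ],
)

```text
clock: 8.48
tool_pos: [0.4544, 0.2102, 0.2194]
eef_rot: [-0.617, 0.787, 0.0, 0.002]
contact_force: [0.1, 1.4, 1.1]
opening: 0.002
```

```bash
cat > nx.py <<'E'
import sys
from h import *
show(); look('L',sys.argv[1],0)
for a in map(float,sys.argv[2:]): print(a,row(*tgt('L',a,-.0225,.219)))
E
python3 nx.py w10 -12 -9 -6 -3 0 3
```

```text
8.475 [0.4544 0.2102 0.2194] hd -103.76 F [0.15 1.37 1.15] op 0.0016209604263424744
L axis [0.5711 0.1574] bar n 217 ang -15.17 spread 2.6 mark [(np.float64(0.0872), np.float64(39.11))]
-12.0 [0.0134, 0.0026, 0.0009, -0.0006, 0.001, -0.0096]
-9.0 [0.0354, 0.0053, 0.0008, -0.0006, 0.0009, -0.0263]
-6.0 [0.0575, 0.0069, 0.0007, -0.0006, 0.0009, -0.043]
-3.0 [0.0796, 0.0072, 0.0007, -0.0007, 0.0009, -0.0596]
0.0 [0.1018, 0.0065, 0.0006, -0.0007, 0.0009, -0.0763]
3.0 [0.1239, 0.0045, 0.0005, -0.0007, 0.0009, -0.093]
```

View pics/w10.png

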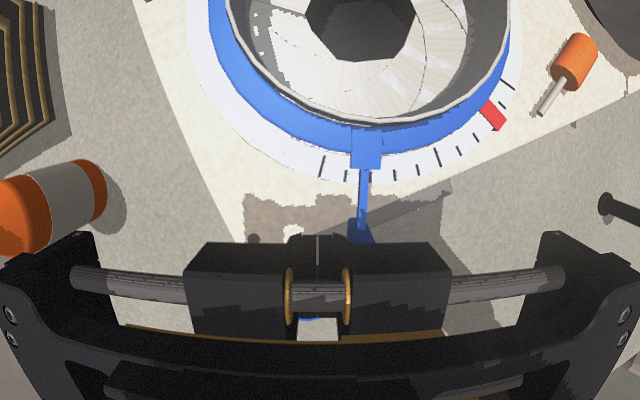

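In contact: bar at (363,200), clip (492,117), ~1.5 N. Pushing round.

play_rows(
  deltas=[
    [[1, 0.015, 0.003, 0, 0, 0, -0.01], [1, 0.033, 0.005, 0, 0, 0, -0.025], [1, 0.05, 0.006, 0, 0, 0, -0.038], [1, 0.068, 0.007, 0, 0, 0, -0.051], [1, 0.084, 0.007, 0, 0, 0, -0.063]],
  ],
)

```text
clock: 9.15
tool_pos: [0.446, 0.185, 0.2192]
eef_rot: [-0.693, 0.721, 0.0, 0.002]
contact_force: [0.8, 2.3, 1.6]
opening: 0.004
```

```bash
python3 nx.py w11 0 3 6 9 12
```

```text
9.15 [0.446  0.185  0.2192] hd -92.26 F [0.78 2.31 1.56] op 0.004317913083760062
L axis [0.5712 0.1571] bar n 216 ang -3.32 spread 2.6 mark [(np.float64(0.0867), np.float64(38.93))]
0.0 [0.0135, 0.0023, 0.0005, -0.0006, 0.0006, -0.0125]
3.0 [0.0355, 0.0048, 0.0005, -0.0007, 0.0006, -0.0292]
6.0 [0.0576, 0.0061, 0.0004, -0.0007, 0.0005, -0.0458]
9.0 [0.0798, 0.0063, 0.0004, -0.0007, 0.0005, -0.0625]
12.0 [0.102, 0.0053, 0.0003, -0.0007, 0.0005, -0.0792]
```

play_rows(
  deltas=[
    [[1, 0.018, 0.003, 0, 0, 0, -0.016], [1, 0.036, 0.005, 0, 0, 0, -0.029], [1, 0.054, 0.006, 0, 0, 0, -0.043], [1, 0.072, 0.006, 0, 0, 0, -0.056], [1, 0.09, 0.006, 0, 0, 0, -0.07]],
  ],
)

```text
clock: 9.82
tool_pos: [0.4427, 0.1569, 0.2191]
eef_rot: [0.769, -0.64, 0.0, -0.001]
contact_force: [-0.3, 2.1, 1.0]
opening: 0.002
```

```bash
python3 nx.py w12 12 15 18 21 24
```

```text
9.825 [0.4427 0.1569 0.2191] hd -79.51 F [-0.28  2.13  0.97] op 0.00153608084315668
L axis [0.5713 0.1573] bar n 215 ang 9.48 spread 2.8 mark [(np.float64(0.0865), np.float64(38.94))]
12.0 [0.0076, 0.0005, 0.0001, -0.0005, 0.0002, -0.0084]
15.0 [0.0296, 0.0033, 0.0001, -0.0005, 0.0002, -0.0251]
18.0 [0.0517, 0.0049, 0.0001, -0.0005, 0.0001, -0.0417]
21.0 [0.0738, 0.0054, 0.0, -0.0005, 0.0001, -0.0584]
24.0 [0.096, 0.0047, 0.0, -0.0005, 0.0001, -0.0751]
```

play_rows(
  deltas=[
    [[1, 0.018, 0.002, 0, 0, 0, -0.016], [1, 0.036, 0.004, 0, 0, 0, -0.03], [1, 0.054, 0.005, 0, 0, 0, -0.043], [1, 0.072, 0.005, 0, 0, 0, -0.057], [1, 0.09, 0.005, 0, 0, 0, -0.07]],
  ],
)

```text
clock: 10.5
tool_pos: [0.4456, 0.1287, 0.2189]
eef_rot: [0.835, -0.551, 0.0, -0.0]
contact_force: [-1.1, 0.8, 1.0]
opening: 0.007
```

```bash
python3 nx.py w13 24 27 30 33 36
```

```text
10.5 [0.4456 0.1287 0.2189] hd -66.82 F [-1.14  0.76  1.01] op 0.006881184413863274
L axis [0.5713 0.1572] bar n 205 ang 22.09 spread 2.5 mark [(np.float64(0.0864), np.float64(38.77))]
24.0 [0.0024, -0.0016, -0.0006, -0.0001, -0.0001, -0.0046]
27.0 [0.0244, 0.0015, -0.0006, -0.0001, -0.0001, -0.0213]
30.0 [0.0465, 0.0033, -0.0006, -0.0001, -0.0001, -0.0379]
33.0 [0.0686, 0.0041, -0.0006, -0.0001, -0.0001, -0.0546]
36.0 [0.0908, 0.0036, -0.0005, -0.0001, -0.0001, -0.0713]
```

View pics/w13.png

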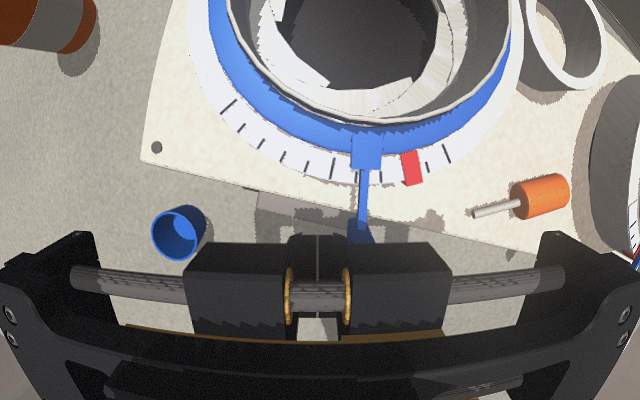

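Bar (363,195) at 22.1°, clip (411,168) at 38.8°. Go on to about 34°.

play_rows(
  deltas=[
    [[1, 0.018, 0.001, 0, 0, 0, -0.016], [1, 0.036, 0.002, 0, 0, 0, -0.03], [1, 0.054, 0.003, 0, 0, 0, -0.043], [1, 0.072, 0.004, 0, 0, 0, -0.057], [1, 0.084, 0.004, 0, 0, 0, -0.066]],
  ],
)

```text
clock: 11.18
tool_pos: [0.454, 0.1037, 0.2186]
eef_rot: [0.887, -0.461, -0.0, 0.001]
contact_force: [-1.2, 0.4, 1.5]
opening: 0.007
```

```bash
python3 nx.py w14 36 37 38 39 40
```

```text
11.175 [0.454  0.1037 0.2186] hd -54.92 F [-1.22  0.39  1.49] op 0.007170801190623973
L axis [0.5714 0.157 ] bar n 207 ang 33.91 spread 2.4 mark [(np.float64(0.0886), np.float64(39.07))]
36.0 [0.005, -0.0019, -0.0013, 0.0005, -0.0002, -0.005]
37.0 [0.0123, -0.0008, -0.0013, 0.0005, -0.0002, -0.0106]
38.0 [0.0196, 0.0002, -0.0013, 0.0005, -0.0002, -0.0162]
39.0 [0.0269, 0.0011, -0.0013, 0.0005, -0.0002, -0.0217]
40.0 [0.0343, 0.0018, -0.0013, 0.0005, -0.0001, -0.0273]
```

play_rows(
  deltas=[
    [[1, 0.011, 0, 0, 0, 0, -0.009], [1, 0.02, 0.001, 0, 0, 0, -0.016], [1, 0.028, 0.001, 0, 0, 0, -0.022], [1, 0.034, 0.002, 0, 0, 0, -0.027], [1, 0.034, 0.002, 0, 0, 0, -0.027]],
  ],
)

```text
clock: 11.85
tool_pos: [0.46, 0.0943, 0.2186]
eef_rot: [0.906, -0.423, 0.0, 0.001]
contact_force: [-0.6, -0.2, 0.5]
opening: 0.005
```

```bash
python3 nx.py w15 40
```

```text
11.85 [0.46   0.0943 0.2186] hd -50.06 F [-0.61 -0.17  0.47] op 0.005382258190949593
L axis [0.5714 0.157 ] bar n 207 ang 38.96 spread 2.5 mark [(np.float64(0.0899), np.float64(36.55))]
40.0 [-0.0009, 0.0008, -0.0011, 0.0002, -0.0003, -0.0004]
```

View pics/w15.png

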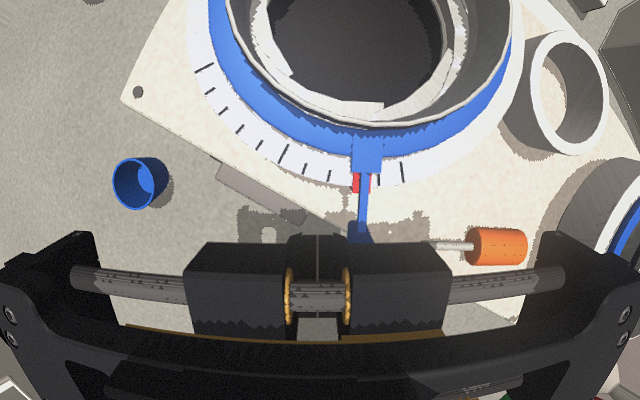

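Bar at (363,190) is over the clip, red on both sides (356 and 369). Back off (−x), rise, then check.

play_rows(
  deltas=[
    [[1, -0.05, 0, 0, 0, 0, 0], [1, -0.1, 0, 0, 0, 0, 0], [1, -0.1, 0, -0.1, 0, 0, 0], [1, -0.1, 0, -0.25, 0, 0, 0], [1, -0.05, 0, -0.35, 0, 0, 0]],
  ],
)

```text
clock: 12.52
tool_pos: [0.4498, 0.1083, 0.3256]
eef_rot: [0.907, -0.421, 0.001, -0.0]
contact_force: [0.5, -0.8, -0.0]
opening: 0.005
```

play_rows(
  deltas=[
    [[1, 0, -0.1, -0.05, 0, 0, 0], [1, 0, -0.1, -0.05, 0, 0, 0]],
  ],
)

```text
clock: 12.78
tool_pos: [0.4737, 0.1304, 0.3419]
eef_rot: [0.908, -0.42, 0.002, -0.002]
contact_force: [0.9, 0.2, 0.2]
opening: 0.006
```

```bash
python3 nx.py w16 40; python3 - <<'E'
from h import *
im=cv2.imread('pics/w16.png'); H,S,V=cv2.split(cv2.cvtColor(im,cv2.COLOR_BGR2HSV))
cv2.imwrite('pics/w16z.png',cv2.resize(im[60:260,220:480],None,fx=3,fy=3,interpolation=cv2.INTER_CUBIC))
im=vision.snapshot('side')[:,:,::-1]; cv2.imwrite('pics/side16z.png',cv2.resize(im[125:245,205:355],None,fx=5,fy=5,interpolation=cv2.INTER_CUBIC))
show()
E
```

```text
12.775 [0.4737 0.1304 0.3419] hd -49.66 F [0.92 0.24 0.17] op 0.006254129943774649
L axis [0.5714 0.1569] bar n 57 ang 38.84 spread 2.3 mark [(np.float64(0.0903), np.float64(36.43))]
40.0 [0.0605, 0.1064, 0.4055, -0.0006, -0.0003, 0.0018]
12.875 [0.4713 0.1279 0.34  ] hd -49.73 F [-0.17 -0.17 -0.42] op 0.00878581842167499
```

View pics/w16z.png

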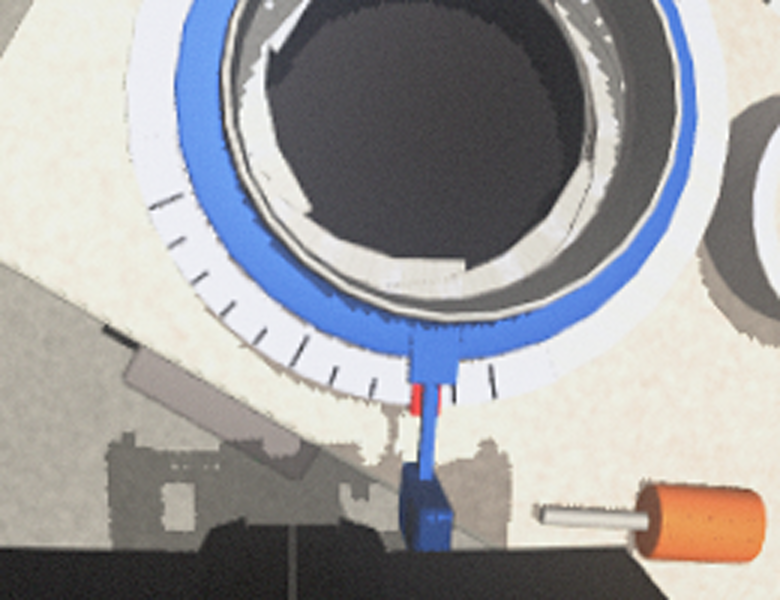

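View pics/side16z.png

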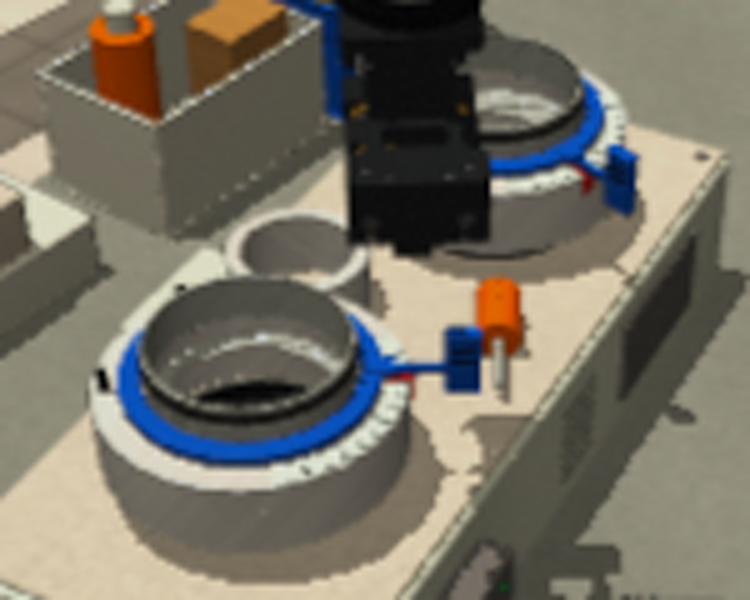

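Left: red spans 411–440 and the bar centre is ~428 in the zoom, so under 1 mm off. The side view shows both bars over their clips with nothing else disturbed. The tool is clear at z = 0.34, so I'll let it settle and hand in.

play_rows(
  deltas=[
    [[1, 0, 0, -0.03, 0, 0, 0], [1, 0, 0, -0.03, 0, 0, 0], [1, 0, 0, -0.03, 0, 0, 0]],
  ],
)

```text
clock: 13.25
tool_pos: [0.4711, 0.1276, 0.3489]
eef_rot: [0.907, -0.421, 0.0, 0.001]
contact_force: [0.2, 0.1, -0.2]
opening: 0.004
```

```bash
python3 - <<'E'
from h import *
show(); look('L','w17',0); print(r.finish_job())
E
```

```text
13.25 [0.4711 0.1276 0.3489] hd -49.75 F [ 0.22  0.13 -0.19] op 0.004422326551172408
L axis [0.5717 0.1571] bar n 52 ang 38.65 spread 2.2 mark [(np.float64(0.0904), np.float64(36.59))]
the job is handed in; nothing more can be done
None
```

Both damper levers now sit over their red clips, and the job was handed in at about 13 s with the gripper clear above the box. I pushed each grip with the closed fingertips. The force readings between push steps stayed under about 3 N.

| Damper | Bar angle | Clip angle | Offset |
|---|---|---|---|
| Right | −12.0° | about −11.8° | under 1 mm |
| Left | 38.7° | about 38.8° | under 1 mm |

- **Clip angles:** these come from pictures taken before each bar covered its clip. The automatic clip reading was about 2° off once the bar lay over the red, as only part of it showed. I judged the final centring by eye, from the red visible on either side of the bar.
- **Camera disagreement:** the first wrist picture placed the right damper about 4–5 mm away from where the top view had it. The later wrist pictures agreed with the top view to within 2 mm.
- **Surroundings:** nothing looked disturbed in the last side view. I checked by eye only and did not measure the other items.

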